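# Fit the blade to the screwdriver handle and hold the driver ready

### The job

Fit the long loose screwdriver blade into the hollow screwdriver handle: push it straight down to the bottom of the socket while the handle still stands in its wooden holder. Then take the screwdriver by its handle, draw it up out of the holder, turn it until it lies level (pointing any way) and end the program while still gripping the handle, not the blade, holding the whole driver still and well clear, at least 15 cm above the bench, with the blade still home in its socket. Leave the short bit, the other (solid) handle and all other things where they are.

Things in the scene. Friction and masses are not known exactly. Their poses are not given: they have to be found in the camera images.
- handle: Hollow screwdriver handle: pale wooden cylinder with black rings, 34 mm wide, 105 mm long (about 90 g), standing loose and upright in one of the holder's holes, open end up. Origin at the centre of its foot, z along its axis to the open end. Foot 10 mm above the bench: the upper 65 mm show above the holder. Told from the other handle by being 33 mm taller and by the hole in its end.
- mouth (a point): Centre of the open upper end of the handle, 105 mm from its foot, 115 mm above the bench at the start. The round socket goes down from here along the axis, 10.6 mm wide and 56 mm deep, no funnel; its floor is at z = 49 mm in the handle's frame.
- blade: Long screwdriver blade: steel rod 8 mm wide, 100 mm long (about 40 g), standing loose in one of the bit block's holes; may lean a few degrees. Origin at the centre of its lower end, z along its axis. Lower 5 mm taper to a 4.4 mm tip. Lower end 10 mm above the bench, the upper 70 mm show. Loose fit in the socket: it drops in by its weight if centred, no latch; friction keeps it in when level.
- blade_top (a point): Upper end of the long blade, on its axis, 100 mm from its lower end. The top 8 mm are a flat tip, 8 mm by 3 mm. With the blade home, 44 mm of it stand out of the handle.
- holder: Fixed wooden holder block, 70 x 180 mm and 50 mm high, origin at the centre of its underside. Two round holes, 37 mm wide and 40 mm deep, at y = -45 and +45 mm along its length; one has the hollow handle, the other the solid handle.
- bitblock: Fixed dark wooden bit block, 50 x 120 mm and 40 mm high, origin at the centre of its underside. Two round holes, 10 mm wide and 30 mm deep, at y = -35 and +35 mm along its length; one has the long blade, the other the short bit.
- stub: Short bit, to be left: steel rod 8 mm in diameter, 60 mm long with a thicker head (14 mm), standing in the bit block's other hole, its top 70 mm above the bench. Origin at its lower end.
- plug: Solid handle without socket, to be left: pale wood, 34 mm in diameter, 72 mm long with rounded top, standing in the holder's other hole, its top 82 mm above the bench. Origin at its foot.
- wrench: Open wrench, 190 mm long, lying on the bench, to be left. Origin at the centre of its underside.
- tape: Tape measure, 70 x 35 mm and 65 mm high, on the bench, to be left. Origin at the centre of its underside.
- jar: Glass jar with steel lid, 68 mm wide, 85 mm high, to be left. Origin under its centre.
- cup: White mug, 80 mm wide, 90 mm high, to be left. Origin under its centre.
- masking: Roll of paper tape lying flat, 90 mm wide, 24 mm high, to be left. Origin under its centre.
- driver: Whole screwdriver, 180 mm long, lying on the bench, to be left. Origin at the centre of its underside.
Mind the look-alikes: they are no part of the job. Of the things shaped like the holder, the wooden one is meant. Leave any turquoise look-alike of the handle alone.

How it is judged:
By the outcome, as a careful person would: the job done as asked, in the order asked, and still so for the second after the job is handed in, while the arm keeps its last pose, push and grip.
It also fails if it takes over 64 s, if anything falls off the work surface, if the arm or the gripper's body presses on something with over 40 N, if the wrist force passes 120 N, or if a joint passes its speed limit or range.

### The arm

A 7-joint arm with a two-finger parallel gripper is mounted at the origin on the work surface. World frame = base frame: x ahead of the robot, y to its left, z up, the work surface at z = 0. Lengths are in m, angles in rad, forces in N, time in s.
With the tool pointing down it reaches from about 0.4 to 0.925 m from the base axis. Payload 4.1 kg.
Tool frame: the origin (TCP) lies between the finger pads; the fingertips stand 17 mm ahead of it and the grasp point (between the pads) lies 2 mm behind it; z points along the fingers, y is the line along which they close (so a half turn about z gives the same grasp; the last joint's range is limited). The gripper opens to 85 mm and grips with 20 to 120 N. Pads are 22 mm wide; open, the fingers measure 114 mm over their backs; the gripper's body (76 mm by 85 mm) begins 54 mm behind the grasp point. The pads swing forward as they close: fully open they stand 13 mm farther back than shut.
Start: joints at [1.195, 0.398, 0.045, 1.537, -0.019, 1.207, -0.051], TCP at [0.178, -0.625, 0.248] pointing down, gripper open.
Joint ranges: [-2.82, 2.82], [-0.49, 2.23], [-1.37, 1.46], [0, 2.46], [-1.36, 4.5], [0.23, 2], [-2.94, 2.94]. Speed limits (rad/s): [2.57, 2.57, 3.14, 3.14, 3.14, 3.14, 3.14].

### API

Orientations are given as a unit quaternion [w, x, y, z].
In Python, from station import telemetry, imaging, workorder gives the robot as it stands. The module is installed in compiled form; this text tells all that it offers.
- The arm moves only by the tool jog_arm, never from a script. Its argument "commands" is a list that holds one entry, the list of rows, each a list of 5 numbers: the closure, from -1 (fully open) to 1 (shut), then the shift along the tool's x, y, z scaled (see below), then the turn about the tool's z scaled (see below). A call has 1 to 20 rows; each row shifts and turns the commanded pose from where the row before left it, along the tool's axes as they then stand; what a row does not reach is not made up. The controller multiplies each number of a shift by 40 mm and each number of a turn by 45 degrees. A row lasts 1/12 s, in which the tool goes at most 41.7 mm and 7.16 degrees, less where a joint would pass 70% of its speed; a pose out of reach is approached as far as the arm can. A call with a number of a shift or a turn outside -1 to 1 is refused whole. A call with a gripper value outside its range is refused whole. The fingers move at their own pace and stop on an object; "newtons" is the grip in N (left out, the last holds). Time passes only in rows, so rows that do not move let the fingers close. It gives the time, the measured TCP pose, the force, the opening and the grip force at its end, in the units of the state.
- telemetry.state(): the state, without advancing time (a new reading comes with each control period).
- imaging.camera(name): name is "side" or "top"; returns the picture (384x512x3 uint8, red, green, blue); there is no depth.
- imaging.get_calibration(name): a dict with "camera_matrix" (3x3 intrinsics, pixels), "R" (3x3) and "t" (3): a world point X has camera coordinates R X + t. Camera axes: x right, y down, z forward; pixel columns grow to the right and rows downward; lengths in m; the calibration is good to about 2 mm. A picture is of the moment at which its call begins. get_calibration takes no time and is no camera call.
- workorder.finish_job(): hands the job in; it is judged then, once.
Trained networks look in the newest picture that a camera, given by its name, has taken for a name from the list of things; names that differ only in an ending like _2 or _b are one class to them, and where a whole thing is asked for, a point or a joint stands for the part that bears it (a point fixed in the world has none). Each returns a list of dicts, best first, with "conf" (0 to 1); they miss things now and then, are a little off and sometimes report something else, mostly with a low value. They report only what shows in the picture. A call takes as long as a camera call. They do not tell look-alikes from the thing itself.
- imaging.spot_in(camera, label): "position" ([x, y, z] in m, in world coordinates, good to about 4 mm: the middle of the surface that is visible of it).
- imaging.trace(camera, label): "region" (384x512 bool, what is visible of it).
The state is a dict: "time": time; "qpos": joint angles; "qd": joint speeds; "joint_efforts": joint torques, N m; "ee_pos": TCP position; "ee_rot": TCP orientation; "force": force on the tool from outside, world axes, zero at the start; "ft_torque": the same for the moment, N m; "width": finger opening in m; "gripper_force": force on a finger pad.
Only numpy, scipy, OpenCV 4.12 (cv2) and the standard library are available. Lean on these libraries where they do the work, as an engineer would, in place of code of your own. Each camera call takes 0.05 s, during which the arm holds its last target. There are 200 camera calls.

## Working session

There is one attempt and no reset: what is moved stays moved. The work goes in short steps, Python scripts to look and compute and a tool call to move; the robot and the scene stay as the last step left them, time stands still between calls to the robot, and variables do not carry over. Pictures are saved under pics/ and viewed, at most 10 in all, crops included, and the job is handed in when it is done.

Besides the shell and the picture viewer there is one more tool, called after ">>>" as name(argument=value, ...), one argument or row to a line, values as JSON. jog_arm: Moves the arm, as the interface text tells. Its arguments: {"type":"object","properties":{"commands":{"type":"array"},"newtons":{"type":"number"}},"required":["commands"]}

```bash
mkdir -p pics; cat > h.py <<'E'
import numpy as np, cv2
from station import telemetry, imaging, workorder
def snap(c,name):
    im=imaging.camera(c); cv2.imwrite('pics/'+name,im[:,:,::-1]); return im
def cal(c):
    k=imaging.get_calibration(c); return [np.array(k[a],float) for a in('camera_matrix','R','t')]
def proj(c,X):
    K,R,t=cal(c); p=K@(R@np.array(X,float)+t); return p[:2]/p[2]
def ray(c,uv):
    K,R,t=cal(c); d=R.T@np.linalg.solve(K,np.array([uv[0],uv[1],1.])); return -R.T@t,d
def onz(c,uv,z):
    o,d=ray(c,uv); return o+d*(z-o[2])/d[2]
E
python3 - <<'E'
from h import *
a=snap('top','t0.png'); b=snap('side','s0.png')
cv2.imwrite('pics/both.png',cv2.resize(np.hstack([a,b])[:,:,::-1],(800,300)))
for l in['handle','mouth','blade','blade_top','holder','bitblock','stub','plug']:
  for c in('top','side'):
    print(l,c,[(round(d['conf'],2),np.round(d['position'],3).tolist(),np.round(proj(c,d['position'])).tolist()) for d in imaging.spot_in(c,l)][:3])
s=telemetry.state();print({k:np.round(v,3).tolist() for k,v in s.items()})
for c in('top','side'):
  K,R,t=cal(c);print(c,-R.T@t,K[0,0],R)
E
```

```text
handle top [(0.79, [0.563, -0.185, 0.111], [335.0, 194.0]), (0.54, [0.673, -0.131, 0.097], [313.0, 155.0])]
handle side [(0.89, [0.682, -0.117, 0.068], [202.0, 152.0]), (0.7, [0.57, -0.176, 0.094], [243.0, 132.0])]
mouth top [(0.53, [0.56, -0.184, 0.119], [335.0, 194.0]), (0.52, [0.63, 0.384, 0.027], [132.0, 175.0]), (0.47, [0.678, -0.132, 0.101], [314.0, 153.0])]
mouth side [(0.73, [0.568, -0.174, 0.09], [244.0, 133.0]), (0.59, [0.722, -0.214, 0.071], [193.0, 127.0]), (0.56, [0.685, -0.123, 0.069], [201.0, 150.0])]
blade top []
blade side []
blade_top top []
blade_top side [(0.5, [0.514, 0.17, 0.083], [255.0, 240.0])]
holder top [(0.84, [0.35, -0.228, 0.049], [349.0, 276.0]), (0.57, [0.555, -0.138, 0.051], [314.0, 201.0])]
holder side [(0.81, [0.35, -0.204, 0.053], [319.0, 139.0]), (0.6, [0.557, -0.092, 0.048], [246.0, 165.0])]
bitblock top [(0.84, [0.528, 0.197, 0.042], [194.0, 210.0])]
bitblock side [(0.91, [0.531, 0.215, 0.045], [247.0, 266.0])]
stub top [(0.7, [0.484, -0.38, 0.047], [402.0, 227.0])]
stub side [(0.63, [0.547, 0.231, 0.068], [238.0, 267.0]), (0.25, [0.633, 0.389, 
[... 263 characters left out ...]
 0.398, 0.045, 1.537, -0.019, 1.207, -0.051], 'qd': [-0.001, -0.001, -0.002, -0.0, 0.001, 0.0, -0.001], 'joint_efforts': [-0.0, -47.5, 1.363, -25.452, 0.012, 0.001, -0.0], 'ee_pos': [0.178, -0.625, 0.248], 'ee_rot': [0.0, 0.99, 0.138, 0.0], 'force': [-0.651, 0.695, -0.477], 'ft_torque': [0.037, 0.033, 0.013], 'gripper_force': 0.0, 'width': 0.085}
top [0.34033621 0.01126291 1.18622042] 414.2820260168858 [[ 0.00975014 -0.99995194 -0.00102254]
 [-0.98132307 -0.00937202 -0.1921385 ]
 [ 0.19211968  0.00287682 -0.98136729]]
side [0.48070206 0.59936964 0.79022249] 365.91341767389093 [[-0.9974029  -0.07026304 -0.01582911]
 [-0.04417545  0.77037593 -0.63605775]
 [ 0.05688571 -0.63370659 -0.77147908]]
```

View pics/t0.png

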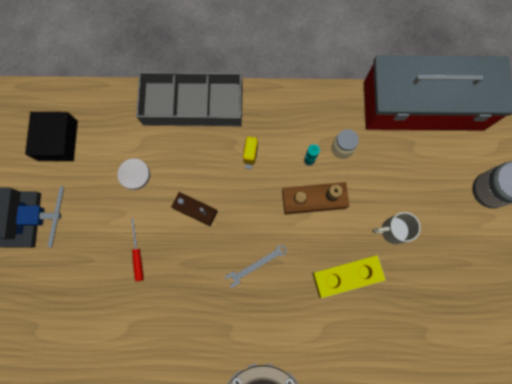

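View pics/s0.png

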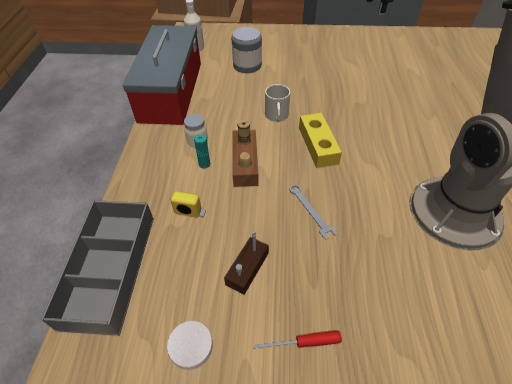

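The top view shows the wooden holder at about (315,198) with the hollow handle at (335,193) and the solid one at (301,199). The bit block is at (194,209). In the side view the long blade is at (254,240) and the stub at (239,270). I'll enlarge these areas to measure more precisely.

```bash
python3 - <<'E'
from h import *
a=cv2.imread('pics/t0.png'); b=cv2.imread('pics/s0.png')
def crop(im,u,v): return cv2.resize(im[v-25:v+25,u-33:u+33],(400,300),interpolation=cv2.INTER_CUBIC)
cv2.imwrite('pics/m0.png',np.vstack([np.hstack([crop(a,318,195),crop(a,194,210)]),np.hstack([crop(b,245,145),crop(b,247,255)])]))
for c,l in(('top','holder'),('top','bitblock'),('side','bitblock'),('top','mouth')):
  for d in imaging.trace(c,l)[:3]:
    m=d['region'].astype(np.uint8); pts=np.argwhere(m)[:,::-1].astype(np.float32)
    r=cv2.minAreaRect(pts); print(c,l,round(d['conf'],2),len(pts),np.round(pts.mean(0),1),np.round(cv2.boxPoints(r),1).tolist())
E
```

```text
top holder 0.87 1896 [348.5 276.1] [[311.20001220703125, 272.1000061035156], [378.0, 253.60000610351562], [385.5, 280.8999938964844], [318.70001220703125, 299.29998779296875]]
top holder 0.66 1370 [313.6 198.7] [[281.29998779296875, 187.3000030517578], [346.20001220703125, 181.3000030517578], [348.70001220703125, 208.3000030517578], [283.79998779296875, 214.3000030517578]]
top bitblock 0.16 1581 [312.5 198.8] [[279.3999938964844, 187.3000030517578], [345.6000061035156, 178.39999389648438], [349.5, 207.8000030517578], [283.3999938964844, 216.6999969482422]]
side bitblock 0.7 1302 [246.6 264.9] [[220.60000610351562, 281.5], [251.10000610351562, 233.5], [273.0, 247.39999389648438], [242.39999389648438, 295.5]]
top mouth 0.76 236 [311.3 154.6] [[301.20001220703125, 161.60000610351562], [310.79998779296875, 142.39999389648438], [321.20001220703125, 147.60000610351562], [311.6000061035156, 166.8000030517578]]
top mouth 0.73 230 [332.9 193.3] [[322.0, 195.0], [335.0, 182.0], [344.5, 191.5], [331.5, 204.5]]
```

View pics/m0.png

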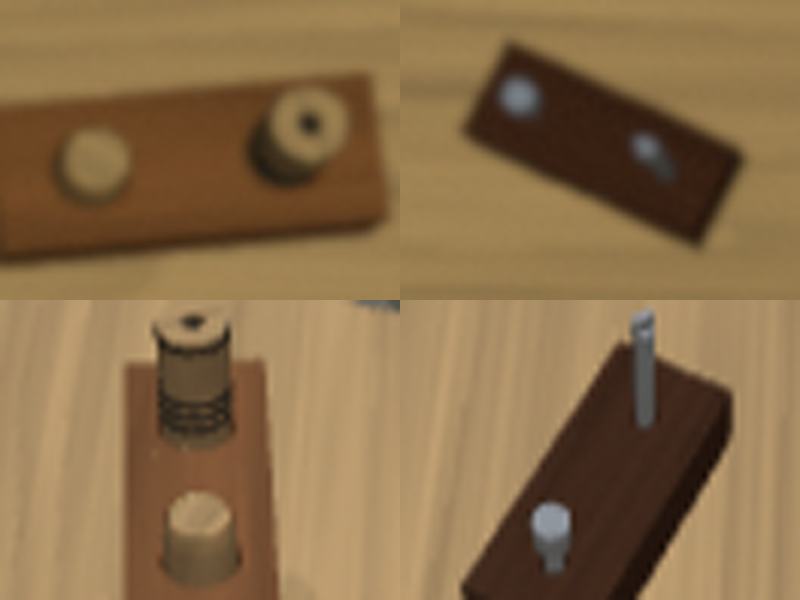

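The crops show the mouth hole at top (335.7,190.1) and side (243.6,123.3). The blade's top end is at top (200.2,208.3) and side (253.6,231.4), and its foot at top (205.1,213.7) and side (253.9,249.5).

```bash
cat >> h.py <<'E'
def tri(ut,us):
    A=[];B=[]
    for c,uv in(('top',ut),('side',us)):
        o,d=ray(c,uv); d/=np.linalg.norm(d); P=np.eye(3)-np.outer(d,d); A.append(P);B.append(P@o)
    return np.linalg.lstsq(np.vstack(A),np.hstack(B),rcond=None)[0]
E
python3 - <<'E'
from h import *
for n,ut,us,z in(('mouth',(335.7,190.1),(243.6,123.3),.115),('btop',(200.2,208.3),(253.6,231.4),.109),('bfoot',(205.1,213.7),(253.9,249.5),.04)):
  print(n,np.round([tri(ut,us),onz('top',ut,z),onz('side',us,z)],4).tolist())
# bit block top face corners in crop (top view) -> z=.04
for x,y in((108,42),(342,157),(300,248),(65,132)): print(np.round(onz('top',(161+(x+.5)/6.06-.5,185+(y+.5)/6-.5),.04),3))
for x,y in((370,73),(383,218)): print(np.round(onz('top',(285+(x+.5)/6.06-.5,170+(y+.5)/6-.5),.05),3))
from scipy.spatial.transform import Rotation as R
print(R.from_quat([.99,.138,0,0]).as_matrix().round(3))
E
```

```text
mouth [[0.5702, -0.1865, 0.1162], [0.5718, -0.1869, 0.115], [0.569, -0.1874, 0.115]]
btop [[0.5181, 0.1692, 0.1183], [0.5206, 0.1704, 0.109], [0.5176, 0.1635, 0.109]]
bfoot [[0.5175, 0.1669, 0.0363], [0.517, 0.1664, 0.04], [0.5173, 0.169, 0.04]]
[0.579 0.244 0.04 ]
[0.526 0.133 0.04 ]
[0.483 0.151 0.04 ]
[0.536 0.262 0.04 ]
[ 0.61  -0.227  0.05 ]
[ 0.541 -0.231  0.05 ]
[[ 0.962  0.273  0.   ]
 [ 0.273 -0.962  0.   ]
 [ 0.     0.    -1.   ]]
```

>>> jog_arm(
  commands=[
    [[-1,0,0,0,0.088],[-1,0,0,0,0.088],[-1,0,0,0,0.088],[-1,0,0,0,0.088],[-1,0.567,-0.781,0,0],[-1,0.567,-0.781,0,0],[-1,0.567,-0.781,0,0],[-1,0.567,-0.781,0,0],[-1,0.567,-0.781,0,0],[-1,0.567,-0.781,0,0],[-1,0.567,-0.781,0,0],[-1,0.567,-0.781,0,0],[-1,0.567,-0.781,0,0],[-1,0.567,-0.781,0,0],[-1,0.567,-0.781,0,0],[-1,0.567,-0.781,0,0]],
  ],
)

```text
time: 2.43
ee_pos: [0.4505, -0.2487, 0.2487]
ee_rot: [0.0, 1.0, 0.0, 0.0]
force: [1.1, -0.2, -0.9]
width: 0.0856
gripper_force: 0.0
```

>>> jog_arm(
  commands=[
    [[-1,0.14,-0.87,0,0],[-1,0.14,-0.87,0,0],[-1,0.14,-0.87,0,0],[-1,0.14,-0.87,0,0],[-1,0.14,-0.87,0,0],[-1,0.14,-0.87,0,0],[-1,0.14,-0.87,0,0],[-1,0.14,-0.87,0,0],[-1,0.14,-0.87,0,0],[-1,0.14,-0.87,0,0],[-1,0.14,-0.87,0,0],[-1,0.14,-0.87,0,0],[-1,0,0,0,0],[-1,0,0,0,0]],
  ],
)

```text
time: 3.6
ee_pos: [0.5164, 0.1699, 0.2484]
ee_rot: [-0.0, 1.0, 0.003, 0.0]
force: [-0.0, -1.2, -0.8]
width: 0.0857
gripper_force: 0.0
```

>>> jog_arm(
  commands=[
    [[-1,0.04,0.05,0.6,0],[-1,0,0,0.6,0],[-1,0,0,0.6,0],[-1,0,0,0.6,0],[-1,0,0,0.6,0],[-1,0,0,0.5,0],[-1,0,0,0.46,0],[-1,0,0,0,0],[1,0,0,0,0],[1,0,0,0,0],[1,0,0,0,0],[1,0,0,0,0],[1,0,0,0,0],[1,0,0,0,0],[1,0,0,0,0],[1,0,0,0,0]],
  ],
  newtons=40,
)

```text
time: 4.93
ee_pos: [0.5187, 0.166, 0.0904]
ee_rot: [-0.0, 1.0, 0.0, 0.001]
force: [-0.4, 1.3, 2.4]
width: 0.0069
gripper_force: 39.0
```

>>> jog_arm(
  commands=[
    [[1,0,0,-0.25,0],[1,0,0,-0.4,0],[1,0,0,-0.5,0],[1,0,0,-0.5,0],[1,0,0,-0.5,0],[1,0,0,-0.5,0],[1,0,0,-0.4,0],[1,0,0,-0.2,0],[1,0,0,0,0],[1,0,0,0,0]],
  ],
)

```text
time: 5.77
ee_pos: [0.518, 0.1651, 0.2197]
ee_rot: [0.0, 1.0, 0.0, -0.0]
force: [0.1, 0.2, -1.1]
width: 0.0072
gripper_force: 39.1
```

```bash
python3 - <<'E'
from h import *
a=snap('top','t1.png'); b=snap('side','s1.png')
s=telemetry.state();print(s['ee_pos'],s['width'],s['gripper_force'])
e=np.array(s['ee_pos']); 
for c,im in(('top',a),('side',b)):
  print(c,proj(c,e),proj(c,e+[0,0,-.08]))
def crop(im,u,v): return cv2.resize(im[v-25:v+25,u-33:u+33],(528,400),interpolation=cv2.INTER_CUBIC)
u,v=np.round(proj('side',e+[0,0,-.05])).astype(int); print(u,v)
cv2.imwrite('pics/m1.png',crop(b,u,v)[:,:,::-1])
E
```

```text
[0.51746322 0.16480929 0.21860317] 0.006444808472994414 39.08589497907087
top [195.995286   201.94759137] [200.71861545 207.60903576]
side [252.97855022 201.60969037] [253.45498302 224.3797686 ]
253 216
```

View pics/m1.png

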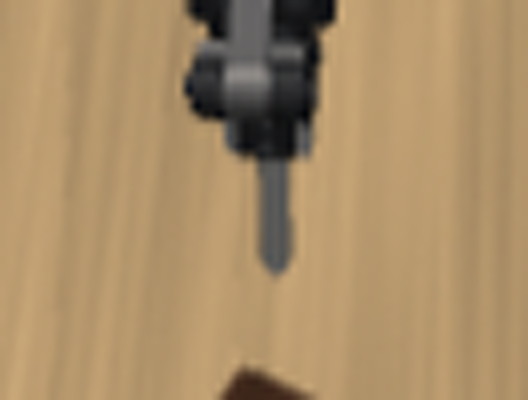

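The blade hangs nearly straight: its tip is at side (253.9,224.3), and I expected (253.5,224.4). I'm moving it over the handle.

>>> jog_arm(
  commands=[
    [[1,0.04,0.25,0,0],[1,0.08,0.5,0,0],[1,0.1,0.7,0,0],[1,0.11,0.75,0,0],[1,0.11,0.75,0,0],[1,0.11,0.75,0,0],[1,0.11,0.75,0,0],[1,0.11,0.75,0,0],[1,0.11,0.75,0,0],[1,0.11,0.75,0,0],[1,0.11,0.75,0,0],[1,0.11,0.65,0,0],[1,0.1,0.5,0,0],[1,0.05,0.25,0,0],[1,0,0,0,0],[1,0,0,0,0],[1,0,0,0,0]],
  ],
)

```text
time: 7.28
ee_pos: [0.5727, -0.1865, 0.2196]
ee_rot: [-0.001, 1.0, 0.001, -0.0]
force: [0.2, 0.6, 0.1]
width: 0.006
gripper_force: 39.0
```

```bash
cat > look.py <<'E'
import sys
from h import *
n=sys.argv[1]; z=float(sys.argv[2]) if len(sys.argv)>2 else .115
a=snap('top','t%s.png'%n); b=snap('side','s%s.png'%n)
s=telemetry.state(); e=np.array(s['ee_pos']); print(e.round(4),s['width'],np.round(s['force'],1))
out=[]
for c,im in(('top',a),('side',b)):
  u,v=np.round(proj(c,[e[0],e[1],z])).astype(int); print(c,'crop origin',u-25,v-30,'tcp',proj(c,e),'tip-80',proj(c,e-[0,0,.08]))
  out.append(cv2.resize(im[v-30:v+30,u-25:u+25],(400,480),interpolation=cv2.INTER_CUBIC))
cv2.imwrite('pics/m%s.png'%n,np.hstack(out)[:,:,::-1])
E
python3 look.py 2
```

```text
[ 0.5729 -0.1864  0.2199] 0.00671217629416639 [ 0.1  0.5 -0.8]
top crop origin 311 160 tcp [343.36732126 180.46150165] tip-80 [337.2499969  187.65387927]
side crop origin 217 93 tcp [240.73221539  92.06658294] tip-80 [241.85423786 116.47250435]
```

View pics/m2.png

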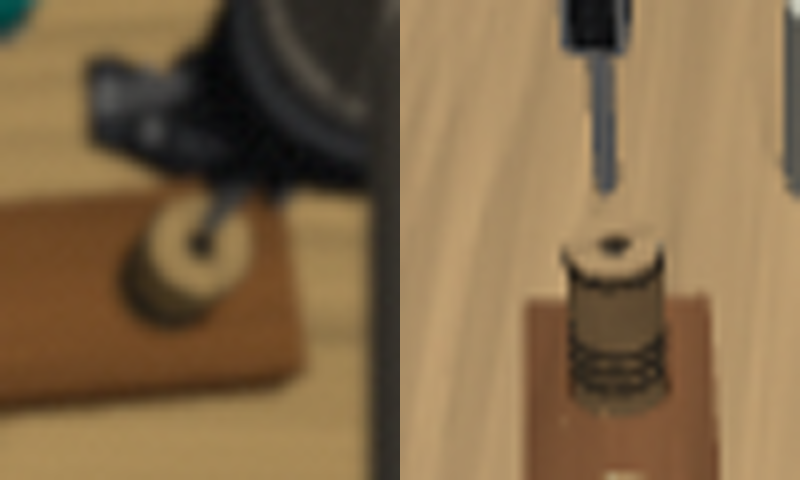

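The blade tip is at side (242.2,116.3) and the mouth at side (243.4,122.9) and top (335.6,189.9). That calls for a correction of about 2 mm in x, then I'll feel the way down.

>>> jog_arm(
  commands=[
    [[1,-0.045,0.015,0.25,0],[1,0,0,0.2,0],[1,0,0,0.1,0],[1,0,0,0.08,0],[1,0,0,0.08,0],[1,0,0,0.05,0],[1,0,0,0,0],[1,0,0,0,0]],
  ],
)

```text
time: 8.05
ee_pos: [0.5711, -0.1892, 0.1895]
ee_rot: [0.0, 1.0, 0.0, 0.0]
force: [-0.2, 0.1, -0.7]
width: 0.0063
gripper_force: 39.1
```

>>> jog_arm(
  commands=[
    [[1,0,0,0.08,0],[1,0,0,0.08,0],[1,0,0,0.08,0],[1,0,0,0.08,0],[1,0,0,0.08,0],[1,0,0,0,0],[1,0,0,0,0]],
  ],
)

```text
time: 8.63
ee_pos: [0.5709, -0.1892, 0.1732]
ee_rot: [-0.0, 1.0, 0.0, -0.0]
force: [-0.3, 0.3, -0.3]
width: 0.0069
gripper_force: 39.1
```

>>> jog_arm(
  commands=[
    [[1,0,0,0.08,0],[1,0,0,0.08,0],[1,0,0,0.08,0],[1,0,0,0.08,0],[1,0,0,0.08,0],[1,0,0,0.08,0],[1,0,0,0.08,0],[1,0,0,0.08,0],[1,0,0,0.06,0],[1,0,0,0.03,0],[1,0,0,0,0],[1,0,0,0,0]],
  ],
)

```text
time: 9.63
ee_pos: [0.571, -0.1893, 0.1442]
ee_rot: [0.0, 1.0, 0.0, -0.0]
force: [0.6, -0.0, -0.5]
width: 0.0067
gripper_force: 39.1
```

Another 5 mm or so should reach the floor, so I'll go slowly.

>>> jog_arm(
  commands=[
    [[1,0,0,0.05,0],[1,0,0,0.04,0],[1,0,0,0.03,0],[1,0,0,0.02,0],[1,0,0,0.02,0],[1,0,0,0,0],[1,0,0,0,0]],
  ],
)

```text
time: 10.22
ee_pos: [0.5718, -0.1892, 0.1393]
ee_rot: [0.0, 1.0, 0.0, 0.001]
force: [-1.9, -0.2, 6.6]
width: 0.0069
gripper_force: 39.9
```

The blade is on the socket floor: 6.6 N at TCP z 0.139, as predicted. Next I release it, lower over the blade and grip the handle's upper end.

>>> jog_arm(
  commands=[
    [[1,0,0,0.02,0],[1,0,0,0,0],[-1,0,0,0,0],[-1,0,0,0,0],[-1,0,0,0,0],[-1,0,0,0,0],[-1,0,0,0,0],[-1,0,0,0,0],[-1,0,0,0,0],[-1,0,0,0,0]],
  ],
)

```text
time: 11.05
ee_pos: [0.571, -0.1893, 0.137]
ee_rot: [0.0, 1.0, 0.0, -0.0]
force: [-0.1, -0.6, 1.1]
width: 0.0855
gripper_force: 0.0
```

```bash
python3 look.py 3
```

```text
[ 0.571  -0.1893  0.1371] 0.08565216416930402 [0.  0.2 0.7]
top crop origin 312 160 tcp [338.16895534 188.61061367] tip-80 [332.83566628 194.74231572]
side crop origin 218 93 tcp [242.6629342  116.63306907] tip-80 [243.60489146 138.12716192]
```

View pics/m3.png

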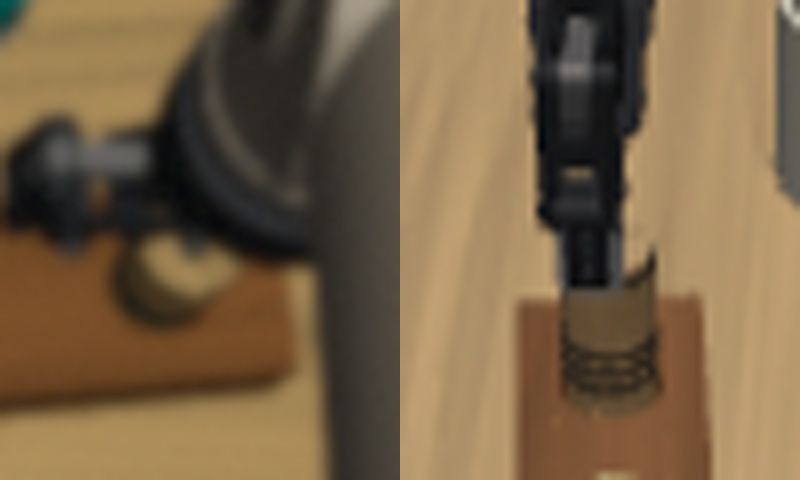

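The handle stands with the blade inside, at side (243.7,~128), and the open fingers straddle it. I'll lower 29 mm and grip.

>>> jog_arm(
  commands=[
    [[-1,-0.02,0,0.15,0],[-1,-0.02,0,0.15,0],[-1,0,0,0.15,0],[-1,0,0,0.15,0],[-1,0,0,0.1,0],[-1,0,0,0.02,0],[-1,0,0,0,0],[1,0,0,0,0],[1,0,0,0,0],[1,0,0,0,0],[1,0,0,0,0],[1,0,0,0,0],[1,0,0,0,0],[1,0,0,0,0]],
  ],
  newtons=50,
)

```text
time: 12.32
ee_pos: [0.5698, -0.1892, 0.1089]
ee_rot: [0.0, 1.0, 0.0, 0.0]
force: [-0.9, 0.7, 3.2]
width: 0.0323
gripper_force: 49.8
```

>>> jog_arm(
  commands=[
    [[1,0,0,-0.1,0],[1,0,0,-0.2,0],[1,0,0,-0.3,0],[1,0,0,-0.4,0],[1,0,0,-0.4,0],[1,0,0,-0.4,0],[1,0,0,-0.3,0],[1,0,0,-0.1,0],[1,0,0,0,0],[1,0,0,0,0]],
  ],
)

```text
time: 13.15
ee_pos: [0.5691, -0.1892, 0.196]
ee_rot: [0.0, 1.0, 0.0, -0.0]
force: [0.0, -0.1, -2.7]
width: 0.0324
gripper_force: 49.8
```

```bash
python3 look.py 4 .16
```

```text
[ 0.5686 -0.1891  0.1951] 0.03231125430766502 [-0.6  0.1 -2.2]
top crop origin 315 158 tcp [342.51810843 184.52898275] tip-80 [336.59298832 191.2752178 ]
side crop origin 218 80 tcp [242.81249062  99.38066041] tip-80 [243.78679592 122.85660227]
```

View pics/m4.png

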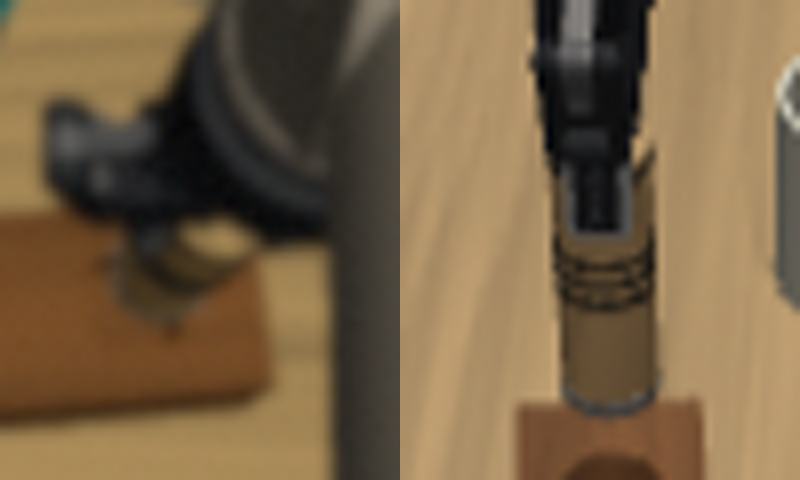

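The handle is held and out of the holder, with the empty hole visible at side (~244,138). I'll carry it over clear bench, where pressing the foot down will pivot it level in the pads.

>>> jog_arm(
  commands=[
    [[1,0,0,-0.25,0],[1,0,-0.2,-0.25,0],[1,0.05,-0.4,0,0],[1,0.05,-0.6,0,0],[1,0.05,-0.7,0,0],[1,0.08,-0.7,0,0],[1,0.08,-0.7,0,0],[1,0.08,-0.7,0,0],[1,0.08,-0.7,0,0],[1,0.05,-0.6,0,0],[1,0,-0.4,0,0],[1,0,-0.25,0.3,0],[1,0,0,0.6,0],[1,0,0,0.6,0],[1,0,0,0.6,0],[1,0,0,0.3,0],[1,0,0,0.1,0],[1,0,0,0,0]],
  ],
)

```text
time: 14.75
ee_pos: [0.5896, 0.0484, 0.1154]
ee_rot: [0.0, 1.0, -0.0, -0.001]
force: [0.9, 0.6, -1.2]
width: 0.0321
gripper_force: 49.9
```

>>> jog_arm(
  commands=[
    [[1,0,0,0.2,0],[1,0,0,0.15,0],[1,0,0,0.08,0],[1,0,0,0.02,0],[1,0,0,0,0]],
  ],
  newtons=25,
)

```text
time: 15.17
ee_pos: [0.5906, 0.0488, 0.0989]
ee_rot: [0.0, 1.0, 0.0, 0.001]
force: [-1.0, -0.4, 0.7]
width: 0.0318
gripper_force: 50.1
```

>>> jog_arm(
  commands=[
    [[1,0,0,0.05,0],[1,-0.11,0,0,0],[1,-0.22,0,-0.01,0],[1,-0.22,0,-0.01,0],[1,-0.22,0,0.02,0],[1,-0.22,0,0.03,0],[1,-0.2,0,0.05,0],[1,0,0,0,0]],
  ],
  newtons=25,
)

```text
time: 15.83
ee_pos: [0.5462, 0.0501, 0.0975]
ee_rot: [-0.001, 1.0, 0.0, 0.005]
force: [0.6, 1.2, 16.0]
width: 0.0322
gripper_force: 25.7
```

```bash
python3 look.py 5 .06
```

```text
[0.5465 0.0501 0.0975] 0.03224122828382704 [ 0.7  0.3 18.6]
top crop origin 222 172 tcp [246.14560559 199.91455375] tip-80 [247.05703396 205.11830529]
side crop origin 220 173 tcp [244.88024511 193.7844757 ] tip-80 [245.79957017 213.03326556]
```

View pics/m5.png

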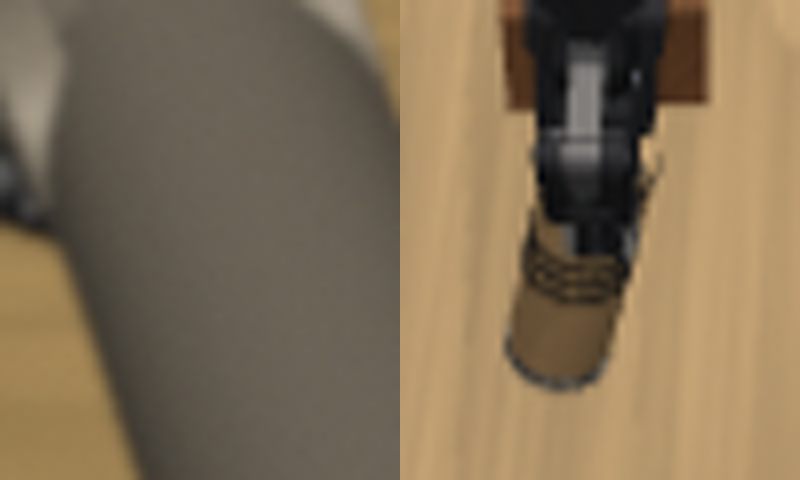

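The pivot works: the driver is tilted about 15–20° with its foot at side (~240,218). I'll continue along the arc.

>>> jog_arm(
  commands=[
    [[1,-0.21,0,0.04,0],[1,-0.21,0,0.06,0],[1,-0.2,0,0.095,0],[1,-0.2,0,0.095,0],[1,-0.18,0,0.13,0],[1,-0.18,0,0.13,0],[1,0,0,0,0]],
  ],
)

```text
time: 16.52
ee_pos: [0.4928, 0.0498, 0.0714]
ee_rot: [-0.0, 1.0, 0.001, -0.001]
force: [-4.4, 1.4, 10.0]
width: 0.0322
gripper_force: 31.8
```

>>> jog_arm(
  commands=[
    [[1,-0.1,0,0.15,0],[1,-0.1,0,0.16,0],[1,-0.06,0,0.18,0],[1,-0.06,0,0.18,0],[1,0,0,0.18,0],[1,0,0,0,0]],
  ],
)

```text
time: 17.02
ee_pos: [0.4805, 0.0487, 0.0362]
ee_rot: [0.0, 1.0, 0.001, -0.001]
force: [-1.7, -0.1, 1.3]
width: 0.0322
gripper_force: 33.4
```

```bash
python3 look.py 6 .04
```

```text
[0.4816 0.0487 0.0369] 0.03232047614049988 [ 0.  -0.2 -1.6]
top crop origin 222 197 tcp [246.98088581 226.81730537] tip-80 [247.80445213 230.11085144]
side crop origin 246 179 tcp [271.05315315 209.36191042] tip-80 [270.30326327 226.78921567]
```

View pics/m6.png

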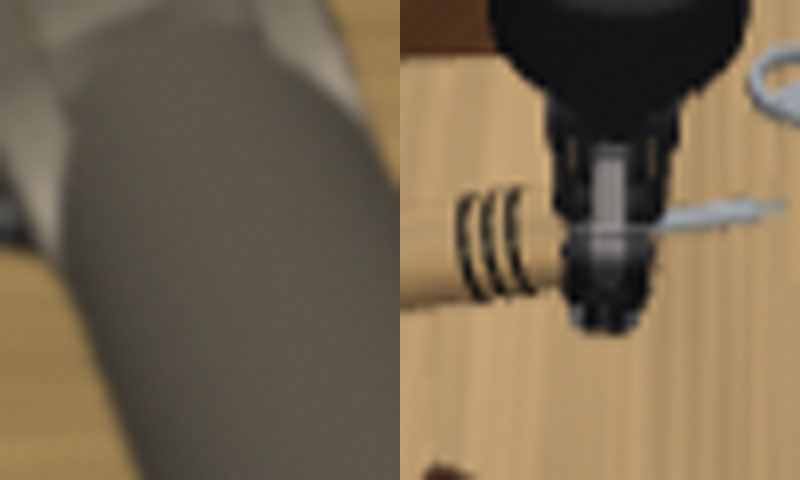

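The driver is now about 10° short of level, with the blade still home (tip at side ~(294,205)). I'll lower it the rest of the way.

>>> jog_arm(
  commands=[
    [[1,-0.02,0,0.15,0],[1,0,0,0.12,0],[1,0,0,0.08,0],[1,0,0,0.05,0],[1,0,0,0,0]],
  ],
)

```text
time: 17.53
ee_pos: [0.4815, 0.0486, 0.0206]
ee_rot: [0.0, 1.0, 0.0, -0.0]
force: [-1.9, 0.2, 2.4]
width: 0.0325
gripper_force: 33.3
```

>>> jog_arm(
  commands=[
    [[1,0,0,0.04,0],[1,0,0,0,0],[0,0,0,0,0],[0,0,0,0,0],[0,0,0,0,0],[0,0,0,0,0],[0,0.15,0,0,0],[0,0.25,0,0,0],[0,0.25,0,0,0],[0,0,0,0,0]],
  ],
)

```text
time: 18.37
ee_pos: [0.5114, 0.049, 0.02]
ee_rot: [-0.001, 1.0, -0.0, 0.002]
force: [0.2, -0.2, 0.6]
width: 0.0426
gripper_force: 0.0
```

>>> jog_arm(
  commands=[
    [[1,0,0,0,0],[1,0,0,0,0],[1,0,0,0,0],[1,0,0,0,0],[1,0,0,0,0],[1,0,0,0,0]],
  ],
  newtons=60,
)

```text
time: 18.87
ee_pos: [0.5082, 0.0488, 0.0198]
ee_rot: [-0.0, 1.0, 0.0, 0.001]
force: [2.6, -0.4, 1.6]
width: 0.031
gripper_force: 59.4
```

>>> jog_arm(
  commands=[
    [[1,0,0,-0.1,0],[1,0,0,-0.2,0],[1,0,0,-0.3,0],[1,0,0,-0.4,0],[1,0,0,-0.5,0],[1,0,0,-0.6,0],[1,0,0,-0.6,0],[1,0,0,-0.6,0],[1,0,0,-0.6,0],[1,0,0,-0.6,0],[1,0,0,-0.5,0],[1,0,0,-0.4,0],[1,0,0,-0.3,0],[1,0,0,-0.2,0],[1,0,0,-0.1,0],[1,0,0,0,0],[1,0,0,0,0],[1,0,0,0,0]],
  ],
)

```text
time: 20.37
ee_pos: [0.507, 0.0486, 0.2585]
ee_rot: [0.0, 1.0, 0.0, -0.001]
force: [-1.2, 0.7, -1.8]
width: 0.0314
gripper_force: 59.6
```

```bash
python3 - <<'E'
from h import *
b=snap('side','s7.png'); s=telemetry.state(); e=np.array(s['ee_pos']); print(e,s['width'],s['force'],s['time'])
u,v=np.round(proj('side',e)).astype(int); print(u-65,v-48)
for dx in(-.1,-.08,0,.07): print(dx,proj('side',e+[dx,0,.0]))
cv2.imwrite('pics/m7.png',cv2.resize(b[v-48:v+48,u-65:u+65],(780,576),interpolation=cv2.INTER_CUBIC)[:,:,::-1])
E
```

```text
[0.50703735 0.04864013 0.25845748] 0.03139946442144014 [ 0.30178794 -0.56425101 -1.68987832] 20.4167
197 98
-0.1 [309.93183394 147.6476054 ]
-0.08 [300.19127682 147.28044314]
0 [261.52039372 145.82277615]
0.07 [228.06092617 144.56154917]
```

View pics/m7.png

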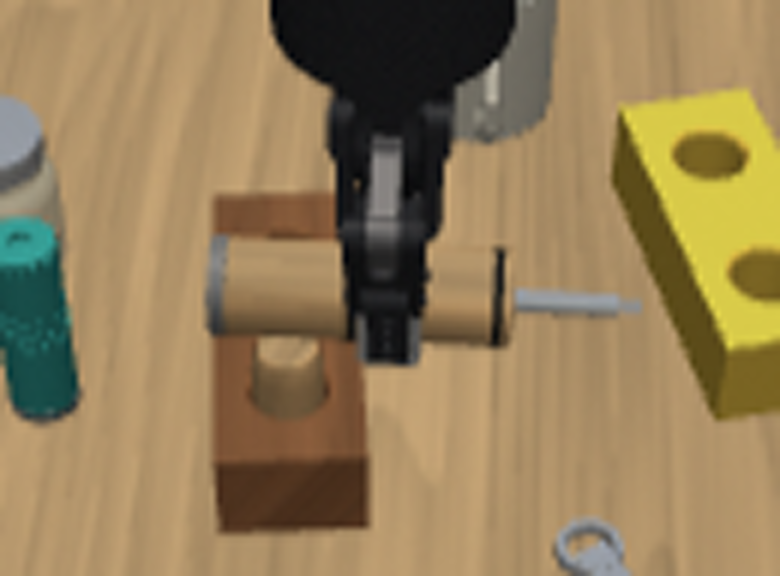

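The driver is level: its slope in the picture is 2.15°, against 2.16° for a true horizontal. About 45 mm of blade stands out, from the mouth at crop (508,298) to the tip at (640,305), so it is home. The pads grip only the handle, at z 0.26.

```bash
python3 -c "
from station import workorder
print(workorder.finish_job())"
```

```text
the job is handed in; nothing more can be done
None
```

The job is handed in: the blade is home in the socket, and the screwdriver is held level by its handle, still, about 26 cm above the bench, at about 20 s of the 64 s limit.

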